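Fold the medicine cupboard's bifold door open and pin it

TASK

Pull the small medicine cupboard's blue bifold door by its red upright handle until both panels are folded fully open against the stop. Then take the yellow-handled steel pin out of its wooden block and push it down through the hole in the brass sliding lug and the slot in the cupboard top under it, until its handle sits on the lug, and leave it there so that the door stays open. Leave the other things on the sill where they are.

Things in the scene. Friction and masses are not known exactly. Their poses are not given: they have to be found in the camera images.
- cupboard: White cupboard fixed to the sill, 110 deep (x), 240 wide (y), 180 high. Origin: centre of its underside; z up, -x is the front with the door (faces the robot), +y the jamb hinge's side. The door's track line runs along y at x = -62. Top board 12 thick; under the slot the cupboard is empty for 30 mm and more
- jamb_hinge (a point): Upright hinge axis of the first panel, at x = -62, y = +110 in the cupboard's frame, at the height of the cupboard's top (180). Two equal blue panels, each 110 wide between hinges and 10 thick, tops at 176: the first swings on this axis, the lead panel hangs on the first's other edge, and its far edge runs along the track line towards this hinge as the door folds
- door (a joint): Angle a of the first panel: 0 shut, stop at 1.40 rad fully open. The fold is 110 sin a in front of the track line and 110 cos a from the jamb hinge along it; the lead panel turns by a seen from above anticlockwise (its outside comes to face the cupboard's -y), its far edge is 220 cos a from the jamb hinge. Light friction (1 to 3 N at the handle): it stays where left
- handle: Red upright round bar, diameter 10, on the lead panel, from 85 below to 10 above the cupboard's top. Origin: on its axis, 22 below its free upper end. The axis is 35 out from the panel's mid-plane; stalks join it 36 and 64 below the origin. Own y lies along the panel, z up. At door angle a it is 85 sin a + 35 cos a before the track line and 135 cos a + 35 sin a from the jamb hinge along it
- lug_hole (a point): Centre, at the upper surface (189 above the sill), of the upright 14 mm round hole through the brass lug. The lug is a plate 56 x 36 x 8 carried by the lead panel's far edge; it slides along the cupboard's top, always square to the cupboard, the hole 30 behind the track line and 220 cos a from the jamb hinge
- slot (a point): Centre, at the upper surface of the cupboard's top (180 above the sill), of the slot through the 12 mm top board: 26 long along the cupboard's y, 14 wide. The lug's hole is over its middle at door angle 1.37; the pin passes freely with the door at 1.34 to 1.40
- pin_grip (a point): The pin's yellow round handle, diameter 22, 48 tall; the point is the centre of the handle, on the axis, 24 above the handle's flat underside (the shoulder) and 24 below its top. Below the shoulder a steel shaft, diameter 10, 36 long, with the last 10 tapered to diameter 4. Loose, about 60 g. It starts upright in the block with the shoulder on the block's top (point 79 above the sill)
- pin_tip (a point): Centre of the pin's lower end, 60 below the centre of its handle and 36 below its shoulder. Its z is the pin's axis, up
- block: Dark wooden block fixed to the sill, 60 x 60 x 55 high, with a 13 mm hole 42 deep in the middle of its top in which the pin stands. Origin: centre of its underside
- organizer_mid (a point): Bystander: white seven-lid pill organizer, 160 x 34 x 23, long along its x; the point is its centre
- tumbler_mid (a point): Bystander: clear glass tumbler, 72 across, 95 high, standing; the point is half-way up
- vial_mid (a point): Bystander: amber vial with white cap, 39 across, 71 high, standing; the point is half-way up
- dish_mid (a point): Bystander: blue ceramic dish, 96 across, 26 high; the point is half-way up at its middle
- spoon_mid (a point): Bystander: steel teaspoon lying flat, 140 long along its x; the point is about its middle

How it is judged:
On the way, in this order (a step that is already met when the one before it is completed fails the run):
1. the door is drawn open by its red handle (past 0.5 rad with the fingers bearing on the handle) (value of joint door above 0.5 rad and contact force between the fingers and handle above 0.2 N), for 0.1 s.
2. both panels are folded fully open (past 1.3 rad) (value of joint door above 1.3 rad), for 0.2 s.
At the end, for the whole second after the job is handed in: Door past 1.3 of 1.40 rad and still; pin upright (within 0.2 rad) through lug hole and slot: tip at least 30 mm below the lug's upper surface and 20 mm below the cupboard's, within 8 mm of the hole's axis sideways and 18 mm of the slot's centre (value of joint door above 1.3 rad and z of pin_tip in the frame of lug_hole below -0.03 m and horizontal distance between pin_tip and lug_hole below 0.008 m and z of pin_tip in the frame of slot below -0.02 m and horizontal distance between pin_tip and slot below 0.018 m and angle between pin_tip's own z axis and vertical below 0.2 rad and velocity of joint door between -0.05 and 0.05 rad/s); the robot touches nothing.
It fails at once if the organizer is moved more than 30 mm (distance of organizer_mid from where it was at the start of the episode above 0.03 m).
It fails at once if the tumbler is moved more than 30 mm (distance of tumbler_mid from where it was at the start of the episode above 0.03 m).
It fails at once if the vial is moved more than 30 mm (distance of vial_mid from where it was at the start of the episode above 0.03 m).
It fails at once if the dish is moved more than 30 mm (distance of dish_mid from where it was at the start of the episode above 0.03 m).
It fails at once if the spoon is moved more than 30 mm (distance of spoon_mid from where it was at the start of the episode above 0.03 m).
It also fails if it takes over 58 s, if anything falls off the work surface, if the arm or the gripper's body presses on something with over 40 N, if the wrist force passes 120 N, or if a joint passes its speed limit or range.

ROBOT

A 6-joint arm with a two-finger parallel gripper is mounted at the origin on the work surface. World frame = base frame: x ahead of the robot, y to its left, z up, the work surface at z = 0. Lengths are in m, angles in rad, forces in N, time in s.
With the tool pointing down it reaches from about 0.325 to 0.9 m from the base axis. Payload 6.1 kg.
Tool frame: the origin (TCP) lies on the centre line of the jaws, within the pads' length; the fingertips stand 25 mm ahead of it and the grasp point (between the pads) lies 6 mm ahead of it; z points along the fingers, y is the line along which they close (so a half turn about z gives the same grasp; the last joint's range is limited). The gripper opens to 87 mm and grips with 3 to 60 N. Pads are 19 mm wide; open, the fingers measure 117 mm over their backs; the gripper's body (75 mm by 190 mm) begins 51 mm behind the grasp point.
Start: joints at [-1.386, 0.22, 1.526, -0, 1.395, -0.126], TCP at [0.191, -0.595, 0.248] pointing down, gripper open.
Joint ranges: [-2.98, 2.98], [-0.91, 2.08], [0.09, 2.57], [-1.24, 4.39], [0.2, 2.65], [-2.68, 2.68]. Speed limits (rad/s): [2.57, 2.57, 3.01, 3.14, 3.14, 3.14].

INTERFACE

Orientations are given as a unit quaternion [w, x, y, z].
In Python, from plant import bot gives the robot as it stands.
- The arm moves only by the tool jog_arm, never from a script. Its argument "series" is a list that holds one entry, the list of rows, each a list of 7 numbers: the turn, a rotation vector about the tool's x, y, z in units of 6 degrees (1.0 is 6 degrees), then the shift along the tool's x, y, z in units of 0.025 m (1.0 is 0.025 m), then the finger opening in mm, from 0 to 87. In form: [[[wx, wy, wz, tx, ty, tz, jaw], ...]]. A call has 1 to 12 rows; each row shifts and turns the commanded pose from where the row before left it, along the tool's axes as they then stand; what a row does not reach is not made up. A row lasts 1/12 s, in which the tool goes at most 41.7 mm and 7.16 degrees, less where a joint would pass 70% of its speed; a pose out of reach is approached as far as the arm can. A call with a number of a shift or a turn outside -1 to 1 is refused whole. A call with a gripper value outside its range is refused whole. The fingers move at their own pace and stop on an object; the grip force is fixed at half the most. Time passes only in rows, so rows that do not move let the fingers close. It gives the time, the measured TCP pose, the force, the opening and the grip force at its end, in the units of the state.
- bot.get_obs(): the state, without advancing time (a new reading comes with each control period).
- bot.grab_frame(name): name is "scene" or "top" or "wrist"; returns a dict with "image" (400x640x3 uint8, red, green, blue), "range_z" (400x640 float32, m along the optical axis (not along the pixel's ray), 0 where there is no reading), "K" (3x3 intrinsics, pixels), "world_to_cam" (4x4, takes a point from world to camera coordinates). Camera axes: x right, y down, z forward; pixel columns grow to the right and rows downward; lengths in m; the calibration is good to about 2 mm. A picture is of the moment at which its call begins.
- bot.finish_job(): hands the job in; it is judged then, once.
The state is a dict: "clock": time; "joint_pos": joint angles; "joint_velocities": joint speeds; "joint_torque": joint torques, N m; "ee_pos": TCP position; "tcp_rot": TCP orientation; "contact_force": force on the tool from outside, world axes, zero at the start; "moment": the same for the moment, N m; "finger_gap": finger opening in m; "grip_force": force on a finger pad.
Only numpy, scipy, OpenCV 4.12 (cv2) and the standard library are available. Lean on these libraries where they do the work, as an engineer would, in place of code of your own. Each camera call takes 0.05 s, during which the arm holds its last target. There are 200 camera calls.

## Working session

There is one attempt and no reset: what is moved stays moved. The work goes in short steps, Python scripts to look and compute and a tool call to move; the robot and the scene stay as the last step left them, time stands still between calls to the robot, and variables do not carry over. Pictures are saved under pics/ and viewed, at most 10 in all, crops included, and the job is handed in when it is done.

Besides the shell and the picture viewer there is one more tool, called after "Request:" as name([rows], argument=value, ...), one row to a line, values as JSON. jog_arm: Moves the arm, as the interface text tells. Its arguments: {"type":"object","properties":{"series":{"type":"array","items":{"type":"array","items":{"type":"array","items":{"type":"number"}}}}},"required":["series"]}

```bash
mkdir -p pics
cat > h.py <<'E'
import numpy as np, cv2
from plant import bot
def grab(n):
    f=bot.grab_frame(n); f['K']=np.array(f['K']); f['T']=np.array(f['world_to_cam']); return f
def save(f,p): cv2.imwrite('pics/'+p,np.ascontiguousarray(f['image'][:,:,::-1]))
def cloud(f):
    z=f['range_z']; v,u=np.mgrid[:400,:640]; K=f['K']
    c=np.stack([(u-K[0,2])/K[0,0]*z,(v-K[1,2])/K[1,1]*z,z],-1)
    R,t=f['T'][:3,:3],f['T'][:3,3]
    return (c-t)@R
def onplane(f,u,v,h):
    R,t=f['T'][:3,:3],f['T'][:3,3]; o=-R.T@t
    d=R.T@np.linalg.inv(f['K'])@np.array([u,v,1.]); return o+d*(h-o[2])/d[2]
E
python3 - <<'E'
from h import *
f=grab('scene');save(f,'s.png');g=grab('top');save(g,'t.png')
print(bot.get_obs())
for x in (f,g): print(x['K'],x['T'])
E
```

```text
{'clock': 0.1, 'joint_pos': array([-1.38613517e+00,  2.21151490e-01,  1.52753821e+00,  1.72429722e-05,
        1.39467362e+00, -1.26121202e-01]), 'joint_velocities': array([ 0.00033985, -0.00030555, -0.00317117,  0.00193238, -0.00243384,
       -0.00017133]), 'joint_torque': array([ 2.31665435e-03, -4.95945668e+01, -3.88516259e+01,  7.02791149e-02,
        5.14770532e-02, -3.48608046e-05]), 'ee_pos': array([ 0.19101887, -0.59454179,  0.24652201]), 'tcp_rot': array([-8.85202744e-04,  9.87950913e-01,  1.54765017e-01, -1.74268549e-05]), 'contact_force': array([-0.39789585,  0.57337032,  0.27868248]), 'moment': array([-0.01632602,  0.00267855,  0.00560121]), 'grip_force': 0.0, 'finger_gap': 0.08710038507666225}
[[384.97896722   0.         314.25459257]
 [  0.         384.97896722 202.80707994]
 [  0.           0.           1.        ]] [[ 0.47306188  0.88094397  0.01225467 -0.26971532]
 [ 0.67806824 -0.35516728 -0.64349023 -0.27584049]
 [-0.56252638  0.3127202  -0.76535623  1.60133676]
 [ 0.          0.          0.          1.        ]]
[[414.546965     0.         315.55766408]
 [  0.         414.546965   194.67003145]
 [  0.           0.           1.        ]] [[-0.0141849  -0.99986598  0.00817327  0.0019388 ]
 [-0.98211942  0.01239757 -0.18785031  0.53614054]
 [ 0.1877238  -0.01069176 -0.98216366  1.24688446]
 [ 0.          0.          0.          1.        ]]
```

View pics/s.png

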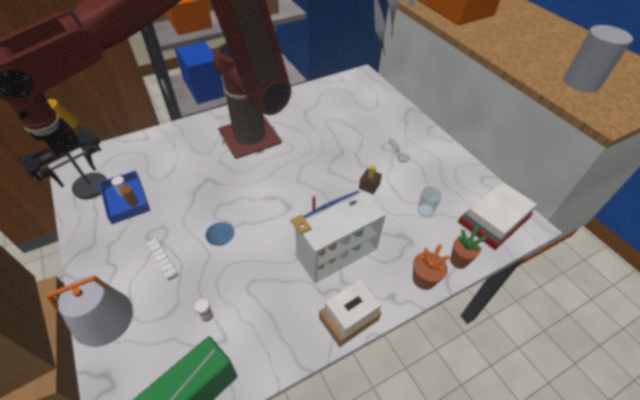

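View pics/t.png

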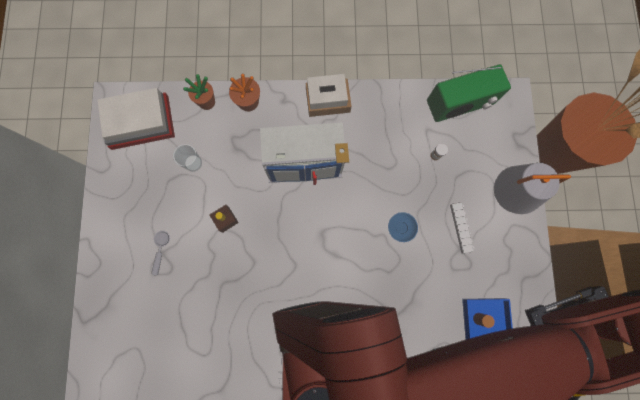

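The scene view shows the cupboard at about (340,235), the red handle at (313,203), the brass lug at (300,224) and the pin in its block at (371,178). In the top view the cupboard is at (303,150), the handle at (315,177), the lug at (342,153), the slot at (281,154) and the pin at (219,215).

Run:
```python
from h import *
for n in('top','scene'):
    f=grab(n); P=cloud(f); I=f['image'].astype(int); hsv=cv2.cvtColor(f['image'],cv2.COLOR_RGB2HSV).astype(int); H,S,V=hsv[...,0],hsv[...,1],hsv[...,2]
    box=np.zeros((400,640),bool)
    if n=='top': box[110:240,190:370]=1
    else: box[155:290,280:395]=1
    print(n)
    ms={'red':((H<5)|(H>172))&(S>120),'brass':(H>10)&(H<22)&(S>120)&(V>110),'yellow':(H>=21)&(H<33)&(S>140)&(V>110)}
    for k,m in ms.items():
        m=m&box; v,u=np.nonzero(m)
        if len(u)==0: print(k,'none');continue
        q=P[m]; print(k,len(u),u.min(),u.max(),v.min(),v.max(),'uv',u.mean().round(1),v.mean().round(1),'med',np.median(q,0).round(4),'min',q.min(0).round(3),'max',q.max(0).round(3))
    m=box&(abs(P[...,2]-.18)<.006)&(S<60)
    q=P[m][:,:2].astype(np.float32); print('top board',cv2.minAreaRect(q),np.median(P[m],0))
    m=box&(abs(P[...,2]-.055)<.006)&(V<110); 
    nn,L,st,c=cv2.connectedComponentsWithStats(m.astype(np.uint8)); i=1+st[1:,4].argmax()
    print('block',cv2.minAreaRect(P[L==i][:,:2].astype(np.float32)),st[i])
    if n=='top':
        cv2.imwrite('pics/tc.png',cv2.resize(np.ascontiguousarray(f['image'][110:240,190:370,::-1]),None,fx=4.4,fy=4.4,interpolation=2))
```

```text
top
red 19 313 316 171 178 uv 313.9 175.1 med [ 5.650e-01 -1.000e-04  1.866e-01] min [ 0.558 -0.006  0.135] max [0.59  0.003 0.195]
brass 179 215 348 144 216 uv 339.0 154.4 med [ 0.6262 -0.0802  0.1907] min [ 0.465 -0.097  0.1  ] max [0.658 0.294 0.196]
yellow 44 215 222 212 219 uv 218.8 215.3 med [0.4677 0.2826 0.1048] min [0.458 0.273 0.092] max [0.477 0.294 0.111]
top board ((0.6549125909805298, 0.03196166455745697), (0.12973536550998688, 0.2402743399143219), 2.9080727100372314) [0.66428274 0.03600194 0.18176212]
block ((0.46786564588546753, 0.28376972675323486), (0.059506189078092575, 0.0599319264292717), 31.288843154907227) [210 205  26  26 294]
scene
red none
brass 121 293 369 170 231 uv 301.7 222.2 med [ 0.6267 -0.0799  0.1897] min [ 0.462 -0.095  0.074] max [0.657 0.277 0.193]
yellow 34 369 373 166 176 uv 371.2 170.9 med [0.4719 0.2786 0.088 ] min [0.463 0.274 0.064] max [0.477 0.287 0.106]
top board ((0.6394120454788208, 0.0327034518122673), (0.1571652591228485, 0.24278685450553894), 3.607755184173584) [0.66759368 0.03180083 0.18081934]
block ((0.46987268328666687, 0.2845252752304077), (0.05630937218666077, 0.05835258588194847), 33.10599899291992) [361 170  20  16 156]
```

View pics/tc.png

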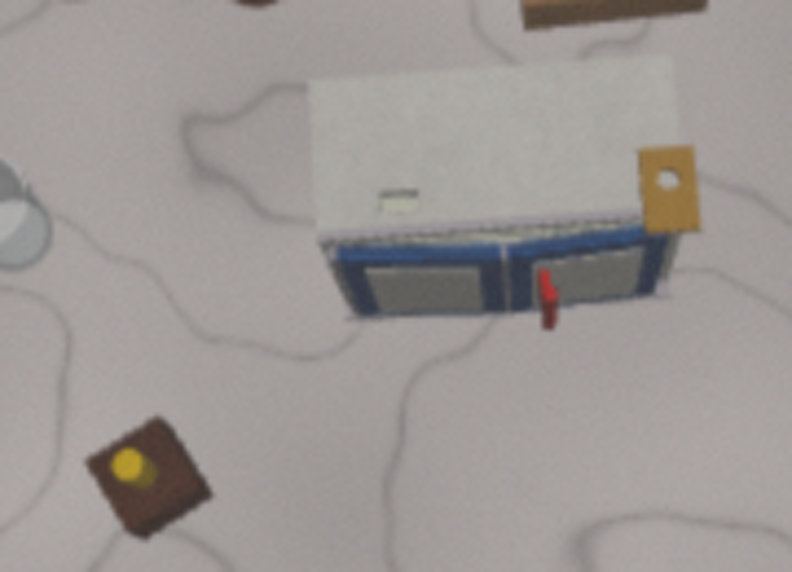

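The crop shows the lug hole at top-view px (341.8,150.7), the slot at (280.7,155.7) and the handle's top at about (313.8,172.0). The door is nearly shut.

Run:
```python
from h import *
f=grab('top')
lh=onplane(f,341.8,150.5,.189); sl=onplane(f,280.7,155.5,.180)
print(lh,sl,np.linalg.norm((lh-sl)[:2]))
ht=onplane(f,313.8,172.2,.19);print('handle top',ht)
d=(sl-lh)[:2]; d/=np.linalg.norm(d); th=np.arctan2(-d[0],d[1]); print('yaw deg',np.degrees(th))
for c in [(319,235),(309,80),(672,58)]:
    print(onplane(f,190+c[0]/4.4,110+c[1]/4.4,.18))
print(onplane(f,190+129/4.4,110+465/4.4,.103))
P=cloud(f)
R=lambda t:np.array([[np.cos(t),-np.sin(t)],[np.sin(t),np.cos(t)]])
for t in(th,np.radians(2.9)):
    r=R(t); C=sl[:2]-r@np.array([-.032,.110-.0439]); J=C+r@np.array([-.062,.11])
    rel=r.T@(ht[:2]-J); print('C',C,'J',J,'handle rel J',rel, 'lug rel',r.T@(lh[:2]-J))
    for a in(0,.05,.1,.15,.2): print(a,-(85*np.sin(a)+35*np.cos(a)),-(135*np.cos(a)+35*np.sin(a)))
# bystanders heights around
```

```text
[ 0.63693778 -0.08036698  0.189     ] [0.62684054 0.09432101 0.18      ] 0.17497956090076836
handle top [5.74028314e-01 3.01627412e-04 1.90000000e-01]
yaw deg 3.308105420527259
[0.60406959 0.14613565 0.18      ]
[0.7096558  0.15375349 0.18      ]
[ 0.72225309 -0.08592762  0.18      ]
[0.46626684 0.28181134 0.103     ]
C [0.66260154 0.03017772] J [0.59435727 0.1364167 ] handle rel J [-0.02814964 -0.13471517] lug rel [ 0.03       -0.21887956]
0 -35.0 -135.0
0.05 -39.20448850183148 -136.58055607779417
0.1 -43.3109861997113 -137.81973189517248
0.15 -47.30922898801741 -138.71443015794168
0.2 -51.189223342023666 -139.26241458639475
C [0.66214375 0.02992463] J [0.59465793 0.136647  ] handle rel J [-0.02750131 -0.13512705] lug rel [ 0.03124633 -0.21887512]
0 -35.0 -135.0
0.05 -39.20448850183148 -136.58055607779417
0.1 -43.3109861997113 -137.81973189517248
0.15 -47.30922898801741 -138.71443015794168
0.2 -51.189223342023666 -139.26241458639475
```

Request:
jog_arm([
  [[0,0,0.7,0,0,-0.3,87],[0,0,0.75,0,0,-0.3,87],[0,0,0,0.83,-0.96,-0.1,87],[0,0,0,0.83,-0.96,-0.1,87],[0,0,0,0.83,-0.96,-0.1,87],[0,0,0,0.83,-0.96,-0.1,87],[0,0,0,0.83,-0.96,-0.1,87],[0,0,0,0.83,-0.96,-0.1,87],[0,0,0,0.83,-0.96,-0.1,87],[0,0,0,0.83,-0.96,-0.1,87],[0,0,0,0.83,-0.96,-0.1,87],[0,0,0,0.83,-0.96,-0.1,87]],
])

```text
clock: 1.25
ee_pos: [0.3585, -0.3238, 0.2877]
tcp_rot: [0.0, 0.997, 0.079, 0.0]
contact_force: [0.1, -0.0, -0.3]
finger_gap: 0.0865
grip_force: 0.0
```

Request:
jog_arm([
  [[0,0,0,0.83,-0.96,-0.1,87],[0,0,0,0.83,-0.96,-0.1,87],[0,0,0,0.83,-0.96,-0.1,87],[0,0,0,0.83,-0.96,-0.1,87],[0,0,0,0.83,-0.96,-0.1,87],[0,0,0,0.83,-0.96,-0.1,87],[0,0,0,0.83,-0.96,-0.1,87],[0,0,0,0.83,-0.96,-0.1,87],[0,0,0,0.83,-0.96,-0.1,87],[0,0,0,0.83,-0.96,-0.1,87],[0,0,0,0,0,0,87],[0,0,0,0,0,0,87]],
])

```text
clock: 2.25
ee_pos: [0.5253, -0.0541, 0.3124]
tcp_rot: [0.0, 0.997, 0.081, -0.0]
contact_force: [-0.3, -0.6, -1.2]
finger_gap: 0.087
grip_force: 0.0
```

Run:
```python
from h import *
f=grab('wrist');save(f,'w1.png');o=bot.get_obs();print(o['clock'],o['ee_pos'],o['tcp_rot'],f['T'])
```

```text
2.3 [ 0.52475772 -0.05512127  0.31224229] [ 1.30901607e-04  9.96779030e-01  8.01958728e-02 -4.12613696e-04] [[ 1.61285101e-01 -9.86907481e-01 -8.60514849e-04 -1.38148409e-01]
 [-9.52798092e-01 -1.55937919e-01  2.60497909e-01  4.43042675e-01]
 [-2.57221522e-01 -4.11945347e-02 -9.65474028e-01  5.87112494e-01]
 [ 0.00000000e+00  0.00000000e+00  0.00000000e+00  1.00000000e+00]]
```

View pics/w1.png

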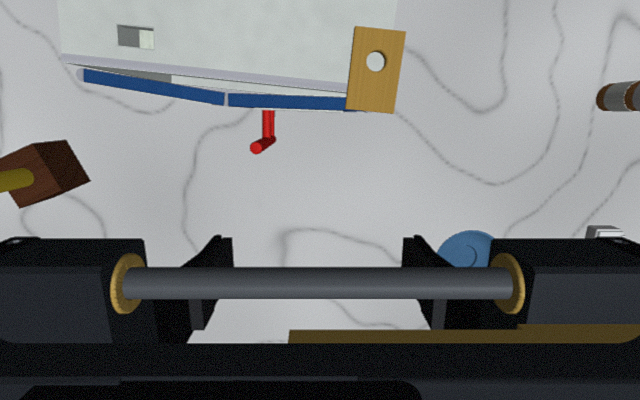

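The wrist view shows the handle's top at (258,147), the lug hole at (376,61), the slot at (136,37) and the block at the left edge.

```bash
cat >> h.py <<'E'
R2=lambda t:np.array([[np.cos(t),-np.sin(t)],[np.sin(t),np.cos(t)]])
E
python3 - <<'E'
from h import *
f=grab('wrist');hsv=cv2.cvtColor(f['image'],cv2.COLOR_RGB2HSV)
ht=onplane(f,257.5,147,.19); lh=onplane(f,376,61,.189)
g=f['image'].astype(int); v,u=np.nonzero((hsv[:50,:120*2,1]<256)&(g[:50,:240].sum(-1)<480)); 
sl=onplane(f,136,37,.18)
print('handle',ht,'hole',lh,'slot',sl)
d=(sl-lh)[:2];L=np.linalg.norm(d);d/=L;th=np.arctan2(-d[0],d[1]);print('L',L,'yaw',th)
a=np.arccos(min(1,(L+.0439)/.22));print('a',a)
for t in(th,.055):
  r=R2(t);J=sl[:2]+r@np.array([-.03,.0439]);print('J',J,'handle rel',r.T@(ht[:2]-J))
  for a in(.05,.1,.15):print(a,-(85*np.sin(a)+35*np.cos(a)),-(135*np.cos(a)+35*np.sin(a)))
E
```

```text
handle [ 0.56226517 -0.00319863  0.19      ] hole [ 0.63666545 -0.08011221  0.189     ] slot [0.62608865 0.09518888 0.18      ]
L 0.17561987770865928 yaw 0.06026200198471421
a 0.06607826127530785
J [0.5934992  0.13720243] handle rel [-0.03963306 -0.13826512]
0.05 -39.20448850183148 -136.58055607779417
0.1 -43.3109861997113 -137.81973189517248
0.15 -47.30922898801741 -138.71443015794168
J [0.59372073 0.13737333] handle rel [-0.03913555 -0.13863022]
0.05 -39.20448850183148 -136.58055607779417
0.1 -43.3109861997113 -137.81973189517248
0.15 -47.30922898801741 -138.71443015794168
```

Request:
jog_arm([
  [[0,0,0,0.9,-0.9,0,87],[0,0,0,0.9,-0.9,0,87],[0,0,0,0,0,0.9,87],[0,0,0,0,0,0.9,87],[0,0,0,0,0,0.95,87],[0,0,0,0,0,0.95,87],[0,0,0,0,0,0.95,87],[0,0,0,0,0,0.95,87],[0,0,0,0,0,0,40],[0,0,0,0,0,0,20],[0,0,0,0,0,0,16],[0,0,0,0,0,0,16]],
])

```text
clock: 3.35
ee_pos: [0.5635, -0.0046, 0.1749]
tcp_rot: [0.0, 0.997, 0.079, 0.002]
contact_force: [0.3, 1.1, 0.1]
finger_gap: 0.068
grip_force: 0.0
```

Run:
```python
from h import *
f=grab('wrist');save(f,'w2.png');o=bot.get_obs();print(o['clock'],o['ee_pos'],o['tcp_rot'],o['finger_gap'])
```

```text
3.4 [ 0.56351376 -0.00443371  0.17483831] [4.30336390e-04 9.96861846e-01 7.91398773e-02 1.77618419e-03] 0.06425602177706734
```

View pics/w2.png

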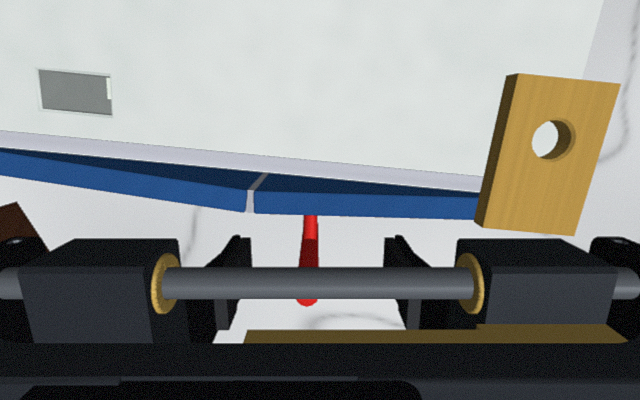

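The view shows the bar at (307,290), centred between the fingers. They are still closing, so I'll clamp now and compute the arc.

Request:
jog_arm([
  [[0,0,0,0,0,0,6],[0,0,0,0,0,0,6],[0,0,0,0,0,0,6],[0,0,0,0,0,0,6],[0,0,0,0,0,0,6],[0,0,0,0,0,0,6],[0,0,0,0,0,0,6],[0,0,0,0,0,0,6],[0,0,0,0,0,0,6],[0,0,0,0,0,0,6],[0,0,0,0,0,0,6],[0,0,0,0,0,0,6]],
])

```text
clock: 4.4
ee_pos: [0.5614, -0.001, 0.1723]
tcp_rot: [-0.002, 0.997, 0.08, -0.001]
contact_force: [-3.0, 9.8, 3.3]
finger_gap: 0.0096
grip_force: 30.0
```

```bash
cat > arc.py <<'E'
import sys
from h import *
th=.059; J=np.array([.5936,.1373])
def hp(a): 
    s,c=np.sin(a),np.cos(a); return J+R2(th)@np.array([-(.085*s+.035*c),-(.135*c+.035*s)])
def rows(a0,a1,n,psi,off=(0,0)):   # psi: tool x yaw at a0; off: extra world shift spread over rows
    A=np.linspace(a0,a1,n+1); out=[]
    for i in range(n):
        d=hp(A[i+1])-hp(A[i])+np.array(off)/n
        out.append([round(-np.degrees(A[1]-A[0])/6,2),round((d[0]*np.cos(psi)+d[1]*np.sin(psi))/.025,2),round((d[0]*np.sin(psi)-d[1]*np.cos(psi))/.025,2)]); psi+=A[1]-A[0]
    return out
E
python3 - <<'E'
from arc import *
o=bot.get_obs();print(o['ee_pos'],o['tcp_rot'],o['finger_gap'],o['grip_force'],o['contact_force'],hp(.08),hp(.06))
for r in rows(.08,1.40,24,.159):print(r)
E
```

```text
[ 0.56139598 -0.00101144  0.17231531] [-2.47196015e-03  9.96810508e-01  7.97623752e-02 -8.15411480e-04] 0.009600953707756732 29.99255467671901 [-2.97874631  9.7756944   3.34420316] [ 0.56009156 -0.00228397] [ 0.56170551 -0.00167832]
[np.float64(-0.53), np.float64(-0.18), np.float64(0.03)]
[np.float64(-0.53), np.float64(-0.17), np.float64(0.0)]
[np.float64(-0.53), np.float64(-0.16), np.float64(-0.02)]
[np.float64(-0.53), np.float64(-0.15), np.float64(-0.05)]
[np.float64(-0.53), np.float64(-0.14), np.float64(-0.07)]
[np.float64(-0.53), np.float64(-0.12), np.float64(-0.09)]
[np.float64(-0.53), np.float64(-0.1), np.float64(-0.11)]
[np.float64(-0.53), np.float64(-0.08), np.float64(-0.12)]
[np.float64(-0.53), np.float64(-0.06), np.float64(-0.14)]
[np.float64(-0.53), np.float64(-0.03), np.float64(-0.15)]
[np.float64(-0.53), np.float64(-0.01), np.float64(-0.16)]
[np.float64(-0.53), np.float64(0.02), np.float64(-0.16)]
[np.float64(-0.53), np.float64(0.05), np.float64(-0.17)]
[np.float64(-0.53), np.float64(0.07), np.float64(-0.16)]
[np.float64(-0.53), np.float64(0.1), np.float64(-0.16)]
[np.float64(-0.53), np.float64(0.12), np.float64(-0.16)]
[np.float64(-0.53), np.float64(0.15), np.float64(-0.15)]
[np.float64(-0.53), np.float64(0.17), np.float64(-0.13)]
[np.float64(-0.53), np.float64(0.2), np.float64(-0.12)]
[np.float64(-0.53), np.float64(0.22), np.float64(-0.1)]
[np.float64(-0.53), np.float64(0.24), np.float64(-0.09)]
[np.float64(-0.53), np.float64(0.25), np.float64(-0.06)]
[np.float64(-0.53), np.float64(0.27), np.float64(-0.04)]
[np.float64(-0.53), np.float64(0.28), np.float64(-0.02)]
```

Request:
jog_arm([
  [[0,0,-0.53,-0.18,-0.1,0,6],[0,0,-0.53,-0.17,0,0,6],[0,0,-0.53,-0.16,-0.02,0,6],[0,0,-0.53,-0.15,-0.05,0,6],[0,0,-0.53,-0.14,-0.07,0,6],[0,0,-0.53,-0.12,-0.09,0,6],[0,0,-0.53,-0.1,-0.11,0,6],[0,0,-0.53,-0.08,-0.12,0,6],[0,0,-0.53,-0.06,-0.14,0,6],[0,0,-0.53,-0.03,-0.15,0,6],[0,0,-0.53,-0.01,-0.16,0,6],[0,0,0,0,0,0,6]],
])

```text
clock: 5.4
ee_pos: [0.5212, 0.0069, 0.1724]
tcp_rot: [0.0, 0.926, 0.376, -0.001]
contact_force: [-4.5, -4.4, 1.4]
finger_gap: 0.0091
grip_force: 30.0
```

Run:
```python
from arc import *
o=bot.get_obs();print(o['ee_pos'],o['tcp_rot'],o['finger_gap'],o['grip_force'],o['contact_force'],o['moment'])
a=.08+11*.055; p=o['ee_pos'][:2]
A=np.linspace(0,1.4,281); e=[np.linalg.norm(hp(x)-p) for x in A]; print(a,hp(a),'nearest',A[np.argmin(e)],min(e))
q=o['tcp_rot'];print('yaw',2*np.arctan2(q[2],q[1]))
```

```text
[0.52116796 0.00690647 0.17243782] [ 4.78894943e-04  9.26457080e-01  3.76398534e-01 -1.09205179e-03] 0.009066850795032477 29.999359804205596 [-4.45816657 -4.41262236  1.39060918] [-0.62543916  0.61832346 -0.00920477]
0.6849999999999999 [0.52032924 0.00606105] nearest 0.685 0.0011908735930798054
yaw 0.7718123025403822
```

Request:
jog_arm([
  [[0,0,-0.53,0.02,-0.16,0,6],[0,0,-0.53,0.05,-0.17,0,6],[0,0,-0.53,0.07,-0.16,0,6],[0,0,-0.53,0.1,-0.16,0,6],[0,0,-0.53,0.12,-0.16,0,6],[0,0,-0.53,0.15,-0.15,0,6],[0,0,-0.53,0.17,-0.13,0,6],[0,0,-0.53,0.2,-0.12,0,6],[0,0,-0.53,0.22,-0.1,0,6],[0,0,-0.53,0.24,-0.09,0,6],[0,0,-0.53,0.25,-0.06,0,6],[0,0,-0.53,0.27,-0.04,0,6]],
])

```text
clock: 6.4
ee_pos: [0.5074, 0.0693, 0.1724]
tcp_rot: [-0.001, 0.753, 0.658, -0.001]
contact_force: [-3.7, -1.5, 2.6]
finger_gap: 0.0092
grip_force: 30.0
```

Request:
jog_arm([
  [[0,0,-0.4,0.24,0,0,6],[0,0,0,0.1,0,0,6],[0,0,0,0,0,0,6],[0,0,0,0,0,0,6]],
])

```text
clock: 6.73
ee_pos: [0.5081, 0.0759, 0.1724]
tcp_rot: [0.0, 0.74, 0.673, -0.003]
contact_force: [-6.5, -9.4, 5.1]
finger_gap: 0.0091
grip_force: 30.0
```

Run:
```python
from arc import *
o=bot.get_obs();print(o['ee_pos'],o['contact_force'],o['joint_pos'])
p=o['ee_pos'][:2]
A=np.linspace(0,1.6,321); e=[np.linalg.norm(hp(x)-p) for x in A]; print('nearest',A[np.argmin(e)],min(e))
q=o['tcp_rot'];print('yaw',2*np.arctan2(q[2],q[1]))
f=grab('wrist');save(f,'w3.png')
```

```text
[0.50806791 0.07594759 0.172406  ] [-6.4967966  -9.39469763  5.12364407] [-0.00254535  0.02542434  1.88628049 -0.00453458  1.233831    0.09298364]
nearest 1.41 0.0005077478846723683
yaw 1.4767750143443634
```

View pics/w3.png

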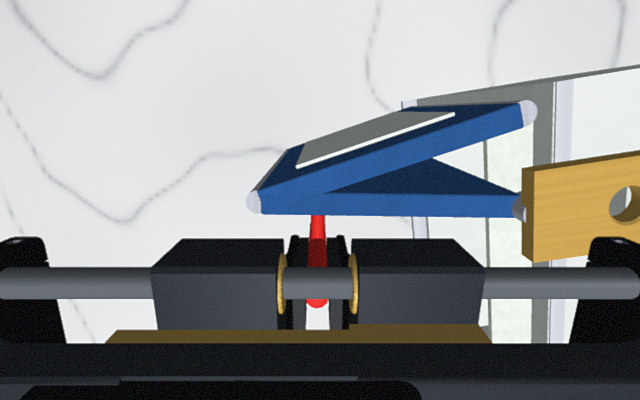

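The door is at its stop: the panels are folded at (390,160), and the arc fit gives 1.40. I'll release, lift and go to the pin.

Request:
jog_arm([
  [[0,0,0,0,0,0,40],[0,0,0,0,0,0,40],[0,0,0,0,0,0,40],[0,0,0,0,0,0,40],[0,0,0,0,0,0,40],[0,0,0,0,0,0,40],[0,0,0,0,0,0,40],[0,0,0,0,0,0,40],[0,0,0,0,0,-0.8,40],[0,0,0,0,0,-1,40],[0,0,0,0,0,-1,50],[0,0,0,0,0,-1,60]],
])

```text
clock: 7.78
ee_pos: [0.5092, 0.078, 0.2684]
tcp_rot: [-0.0, 0.739, 0.673, -0.0]
contact_force: [0.1, -0.2, -0.1]
finger_gap: 0.0472
grip_force: 0.0
```

Request:
jog_arm([
  [[0,0,0,0,0,-0.5,70],[0,0,0,0.8,-0.25,0,70],[0,0,0,0.8,-0.25,0,70],[0,0,0,0.8,-0.25,0,70],[0,0,0,0.8,-0.25,0,70],[0,0,0,0.8,-0.25,0,70],[0,0,0,0.8,-0.25,0,70],[0,0,0,0.4,-0.2,0,70],[0,0,0,0,0,0,70],[0,0,0,0,0,0,70]],
])

```text
clock: 8.62
ee_pos: [0.479, 0.2113, 0.2796]
tcp_rot: [0.0, 0.739, 0.674, -0.0]
contact_force: [-0.1, -0.0, 0.6]
finger_gap: 0.0701
grip_force: 0.0
```

Run:
```python
from h import *
o=bot.get_obs();print(o['clock'],o['ee_pos'],o['tcp_rot'],o['finger_gap'])
f=grab('wrist');save(f,'w4.png')
hsv=cv2.cvtColor(f['image'],cv2.COLOR_RGB2HSV).astype(int);P=cloud(f)
m=(hsv[...,0]>20)&(hsv[...,0]<34)&(hsv[...,1]>130)&(P[...,2]<.13)&(np.arange(400)[:,None]<235)
v,u=np.nonzero(m);print(len(u),u.min(),u.max(),v.min(),v.max())
q=P[m];t=q[:,2]>.099;print('top pts',t.sum(),q[t].mean(0),'uv',u[t].mean(),v[t].mean(),onplane(f,u[t].mean(),v[t].mean(),.103))
g=grab('top');print('hole',end=' ');hs=cv2.cvtColor(g['image'],cv2.COLOR_RGB2HSV).astype(int)
m=(hs[...,0]>10)&(hs[...,0]<24)&(hs[...,1]>110)&(hs[...,2]>110);m[:110]=0;m[200:]=0;m[:,:250]=0;m[:,370:]=0
v,u=np.nonzero(m);print(len(u),u.mean(),v.mean(),onplane(g,u.mean(),v.mean(),.189))
```

```text
8.6167 [0.47904633 0.21125272 0.27963952] [ 1.15620845e-04  7.38888343e-01  6.73827743e-01 -4.18294623e-04] 0.07005208241133826
503 285 310 98 122
top pts 466 [0.46813621 0.28546262 0.10447094] uv 297.3347639484979 109.6931330472103 [0.46805573 0.28550605 0.103     ]
hole 193 277.91709844559585 157.57512953367876 [0.6182011  0.10152806 0.189     ]
```

View pics/w4.png

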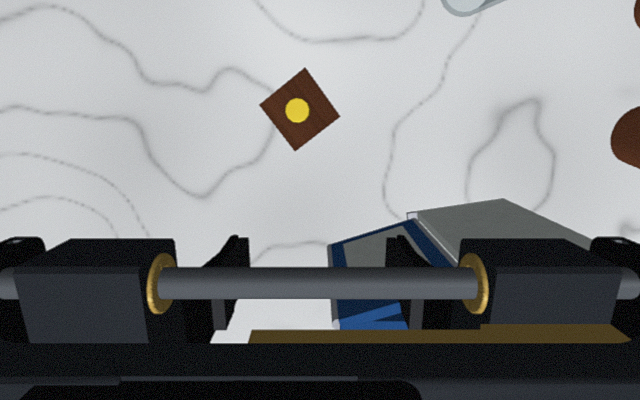

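The yellow handle's top is at (297,110), in the middle of the block. That gives (0.468, 0.2855). I'll descend and grip it.

Request:
jog_arm([
  [[0,0,0,0.97,-0.24,0,60],[0,0,0,0.97,-0.24,0,55],[0,0,0,0.97,-0.24,0,50],[0,0,0,0,0,0.95,50],[0,0,0,0,0,0.95,50],[0,0,0,0,0,0.95,50],[0,0,0,0,0,0.95,50],[0,0,0,0,0,0.95,50],[0,0,0,0,0,0.95,50],[0,0,0,0,0,0.95,50],[0,0,0,0,0,0.93,50],[0,0,0,0,0,0,50]],
])

```text
clock: 9.72
ee_pos: [0.4653, 0.2827, 0.0855]
tcp_rot: [-0.001, 0.74, 0.673, -0.004]
contact_force: [-0.7, 0.1, -0.8]
finger_gap: 0.0499
grip_force: 0.0
```

Request:
jog_arm([
  [[0,0,0,0,0,0,18],[0,0,0,0,0,0,18],[0,0,0,0,0,0,18],[0,0,0,0,0,0,18],[0,0,0,0,0,0,18],[0,0,0,0,0,0,18],[0,0,0,0,0,0,18],[0,0,0,0,0,0,18]],
])

```text
clock: 10.38
ee_pos: [0.4688, 0.2858, 0.0917]
tcp_rot: [0.0, 0.739, 0.673, 0.001]
contact_force: [-0.7, -1.0, 6.5]
finger_gap: 0.0211
grip_force: 30.0
```

Request:
jog_arm([
  [[0,0,0,0,0,-0.5,18],[0,0,0,0,0,-0.9,18],[0,0,0,0,0,-0.95,18],[0,0,0,0,0,-0.95,18],[0,0,0,0,0,-0.95,18],[0,0,0,0,0,-0.95,18],[0,0,0,0,0,-0.95,18],[0,0,0,0,0,-0.95,18],[0,0,0,0,0,-0.95,18],[0,0,0,0,0,-0.75,18],[0,0,0,0,0,0,18]],
])

```text
clock: 11.3
ee_pos: [0.4697, 0.2862, 0.3163]
tcp_rot: [0.001, 0.739, 0.673, 0.004]
contact_force: [0.8, -0.0, 0.8]
finger_gap: 0.0212
grip_force: 30.0
```

Request:
jog_arm([
  [[0,0,0,-0.6,0.45,0,18],[0,0,0,-0.9,0.675,0,18],[0,0,0,-0.9,0.675,0,18],[0,0,0,-0.9,0.675,0,18],[0,0,0,-0.9,0.675,0,18],[0,0,0,-0.9,0.675,0,18],[0,0,0,-0.9,0.675,0,18],[0,0,0,-0.9,0.675,0,18],[0,0,0,-0.9,0.675,0,18],[0,0,0,-0.9,0.675,0,18],[0,0,0,-0.9,0.675,0,18],[0,0,0,0,0,0,18]],
])

```text
clock: 12.3
ee_pos: [0.6261, 0.0252, 0.3089]
tcp_rot: [0.0, 0.741, 0.672, -0.001]
contact_force: [-0.3, 0.5, -1.5]
finger_gap: 0.021
grip_force: 30.0
```

Request:
jog_arm([
  [[0,0,0,0,0,0,18],[0,0,0,0,0,0,18]],
])

```text
clock: 12.47
ee_pos: [0.6243, 0.03, 0.3096]
tcp_rot: [-0.001, 0.739, 0.673, -0.0]
contact_force: [-1.0, -0.4, -0.2]
finger_gap: 0.0219
grip_force: 30.0
```

Run:
```python
from h import *
o=bot.get_obs();print(o['clock'],o['ee_pos'],o['tcp_rot'],o['finger_gap'])
f=grab('wrist');save(f,'w5.png')
```

```text
12.4667 [0.62432534 0.03001325 0.30960437] [-8.60400532e-04  7.39482037e-01  6.73175584e-01 -4.58441722e-04] 0.02185171193529824
```

View pics/w5.png

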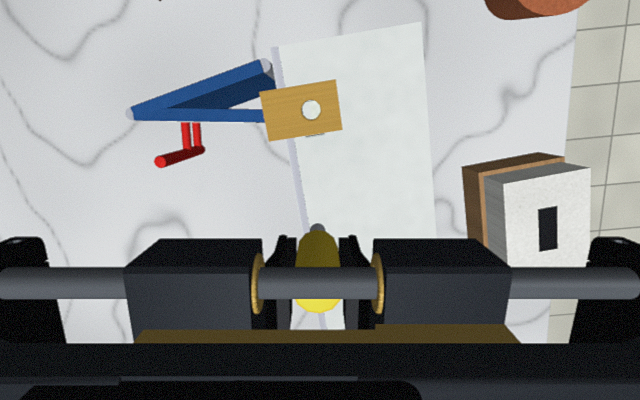

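The lug hole is at (312,110). The pin hangs straight, with its tip end at about (317,227).

Run:
```python
from h import *
f=grab('wrist');P=cloud(f);I=f['image'].astype(int)
w=I[95:127,296:329]; m=((w.max(-1)-w.min(-1))<40).astype(np.uint8)
n,L,st,c=cv2.connectedComponentsWithStats(m);print(st[1:],c[1:]+[296,95])
i=1+np.argmax(st[1:,4]); u,v=c[i]+[296,95]
h=onplane(f,u,v,.189);print('hole',h, onplane(f,312,110,.189))
o=bot.get_obs();p=o['ee_pos'];q=o['tcp_rot'];psi=2*np.arctan2(q[2],q[1]);print('tcp',p,psi)
from scipy.spatial.transform import Rotation as Ro
R=Ro.from_quat([q[1],q[2],q[3],q[0]]).as_matrix();tip=p+R[:,2]*.0727;print('tip est',tip,'tilt',R[:,2])
for r in (224,228,232,236): print(r,onplane(f,317,r,.237), P[r,317])
d=h-tip; print('d',d,'tool units',R.T@np.array([d[0],d[1],0])/.025)
```

```text
[[  6   6  19  19 288]] [[310.76736111 109.98958333]]
hole [0.62620179 0.10312308 0.189     ] [0.62710742 0.10303112 0.189     ]
tcp [0.62432967 0.03080526 0.31022434] 1.4785748870792017
tip est [0.62427117 0.03083733 0.23752437] tilt [-8.04780983e-04  4.41109246e-04 -9.99999579e-01]
224 [0.62412328 0.03041602 0.237     ] [0.62453949 0.03461835 0.24966738]
228 [0.62386522 0.02765312 0.237     ] [0.62457255 0.03481024 0.25775816]
232 [0.62360549 0.02487235 0.237     ] [0.62518607 0.04089767 0.28177461]
236 [0.62334407 0.02207354 0.237     ] [0.62518962 0.04082075 0.28751504]
d [ 0.00193062  0.07228575 -0.04852437] tool units [ 2.88625468e+00 -1.89376693e-01  1.21328731e-03]
```

Request:
jog_arm([
  [[0,0,0,0.72,-0.04,0,18],[0,0,0,0.72,-0.04,0,18],[0,0,0,0.72,-0.04,0,18],[0,0,0,0.7,-0.04,0,18],[0,0,0,0,0,0.8,18],[0,0,0,0,0,0.8,18],[0,0,0,0,0,0,18],[0,0,0,0,0,0,18],[0,0,0,0,0,0,18]],
])

```text
clock: 13.32
ee_pos: [0.6277, 0.1018, 0.2717]
tcp_rot: [0.0, 0.739, 0.674, 0.0]
contact_force: [-0.1, 0.4, -0.1]
finger_gap: 0.0212
grip_force: 30.0
```

Run:
```python
from h import *
o=bot.get_obs();p=o['ee_pos'];print(p,o['contact_force'],p[2]-.0727)
f=grab('wrist');I=f['image'][170:330,200:440];cv2.imwrite('pics/w6.png',cv2.resize(np.ascontiguousarray(I[:,:,::-1]),None,fx=3,fy=3))
```

```text
[0.6277068  0.10177028 0.27168424] [-0.06817781  0.41433038 -0.14347972] 0.1989842367413523
```

View pics/w6.png

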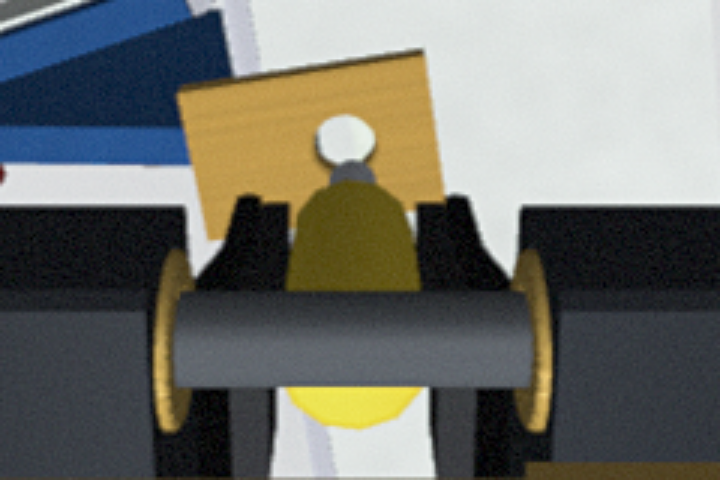

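The hole is at crop (345,140), which is px (315,216.5). The pin's end is at crop (352,163), px (317.3,224.3), 10 mm higher up.

Run:
```python
from h import *
f=grab('wrist');o=bot.get_obs();p=o['ee_pos']
print('hole',onplane(f,315,216.5,.189),'tip',onplane(f,317.3,224.3,.199),'shaft 10 up',onplane(f,317.3,224.3,.209),p)
```

```text
hole [0.62706943 0.10349897 0.189     ] tip [0.62840079 0.10108269 0.199     ] shaft 10 up [0.62868618 0.10441502 0.209     ] [0.62831085 0.10138754 0.27246902]
```

Request:
jog_arm([
  [[0,0,0,0.06,-0.04,0,18],[0,0,0,0,0,0.15,18],[0,0,0,0,0,0.15,18],[0,0,0,0,0,0.15,18],[0,0,0,0,0,0.15,18],[0,0,0,0,0,0.15,18],[0,0,0,0,0,0.15,18],[0,0,0,0,0,0,18],[0,0,0,0,0,0,18]],
])

```text
clock: 14.17
ee_pos: [0.6266, 0.1028, 0.2475]
tcp_rot: [-0.0, 0.739, 0.673, -0.0]
contact_force: [0.0, -0.5, -0.5]
finger_gap: 0.0209
grip_force: 30.0
```

Request:
jog_arm([
  [[0,0,0,0,0,0.15,18],[0,0,0,0,0,0.15,18],[0,0,0,0,0,0.15,18],[0,0,0,0,0,0.15,18],[0,0,0,0,0,0.1,18],[0,0,0,0,0,0.1,18],[0,0,0,0,0,0,18],[0,0,0,0,0,0,18],[0,0,0,0,0,0,18]],
])

```text
clock: 14.92
ee_pos: [0.6269, 0.1029, 0.2282]
tcp_rot: [0.0, 0.739, 0.673, 0.0]
contact_force: [-0.1, -0.5, -0.9]
finger_gap: 0.021
grip_force: 30.0
```

Request:
jog_arm([
  [[0,0,0,0,0,0.06,18],[0,0,0,0,0,0,18],[0,0,0,0,0,0,45],[0,0,0,0,0,0,45],[0,0,0,0,0,0,45],[0,0,0,0,0,0,45],[0,0,0,0,0,0,45],[0,0,0,0,0,0,45],[0,0,0,0,0,0,45],[0,0,0,0,0,-0.5,45],[0,0,0,0,0,-1,45],[0,0,0,0,0,-1,45]],
])

```text
clock: 15.92
ee_pos: [0.6261, 0.1028, 0.2893]
tcp_rot: [-0.001, 0.739, 0.673, -0.001]
contact_force: [1.3, 0.2, 0.6]
finger_gap: 0.0448
grip_force: 0.0
```

Request:
jog_arm([
  [[0,0,0,0,0,-1,45],[0,0,0,-0.9,0,-0.5,45],[0,0,0,-0.9,0,0,45],[0,0,0,-0.9,0,0,45],[0,0,0,-0.5,0,0,45],[0,0,0,0,0,0,45],[0,0,0,0,0,0,45],[0,0,0,0,0,0,45]],
])

```text
clock: 16.58
ee_pos: [0.6193, 0.0239, 0.3266]
tcp_rot: [-0.0, 0.739, 0.673, 0.0]
contact_force: [0.1, 0.3, -0.1]
finger_gap: 0.0448
grip_force: 0.0
```

Run:
```python
from h import *
f=grab('wrist');save(f,'w7.png');P=cloud(f);h=cv2.cvtColor(f['image'],cv2.COLOR_RGB2HSV).astype(int)
m=(h[...,0]>22)&(h[...,0]<34)&(h[...,1]>130)&(np.arange(400)[:,None]<235)
q=P[m];print(len(q),np.percentile(q,[5,50,95],axis=0).round(4)); t=q[q[:,2]>np.percentile(q[:,2],60)];print(t.mean(0))
o=bot.get_obs();print(o['clock'],o['ee_pos'],o['contact_force'])
```

```text
907 [[0.6181 0.0935 0.237 ]
 [0.6267 0.102  0.2386]
 [0.6353 0.1106 0.2398]]
[0.62675158 0.10240444 0.2423493 ]
16.6333 [0.61932927 0.02418808 0.32648006] [-0.20378988 -0.03484065  0.48895112]
```

View pics/w7.png

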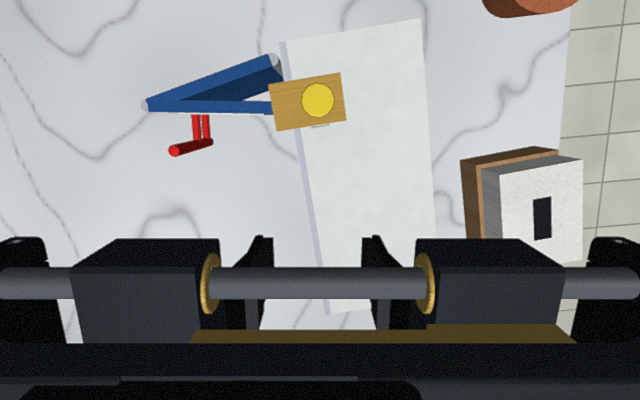

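The pin's handle sits upright on the lug at (317,100). Its top is at z = 0.238, against 0.237 expected when fully seated. The door is open and the gripper is clear, so I'll hand it in.

```bash
python3 -c "
from plant import bot
print(bot.finish_job())"
```

```text
the job is handed in; nothing more can be done
None
```

The door is folded open against its stop, the pin is seated through the lug and slot with its handle on the lug, and the job was handed in at about 16.6 s; the interface returned no verdict.

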